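Set a frame rail overhanging to the gauge and hold it

ROBOT

A 6-joint arm with a two-finger parallel gripper is mounted at the origin on the work surface. World frame = base frame: x ahead of the robot, y to its left, z up, the work surface at z = 0. Lengths are in mm, angles in rad, forces in N, time in s.
With the tool pointing down it reaches from about 400 to 925 mm from the base axis. Payload 12.5 kg.
Tool frame: the origin (TCP) lies on the centre line of the jaws, within the pads' length; the fingertips stand 19 mm ahead of it and the grasp point (between the pads) is the TCP; z points along the fingers, y is the line along which they close (so a half turn about z gives the same grasp; the last joint's range is limited). The gripper opens to 95 mm and grips with 3 to 60 N. Pads are 20 mm wide; open, the fingers measure 119 mm over their backs; the gripper's body (75 mm by 180 mm) begins 59 mm behind the grasp point.
Start: joints at [1.016, 0.491, 1.559, -0, 1.092, -0.106], TCP at [271.164, 563.13, 233.661] pointing down, gripper open.
Joint ranges: [-3.1, 3.1], [-0.84, 2.19], [0.05, 2.79], [-1.13, 4.28], [0.06, 2.93], [-2.69, 2.69]. Speed limits (rad/s): [2.22, 2.22, 2.79, 3.14, 3.14, 3.14].

INTERFACE

Orientations are given as [roll, pitch, yaw] about the fixed x, y, z axes, in that order (R = Rz(yaw) Ry(pitch) Rx(roll)).
In Python, from cell import state, read_camera, job_done gives the robot as it stands.
- The arm moves only by the tool arm_command, never from a script. Its argument "deltas" is a list of rows, each an object of numbers: "dx", "dy", "dz": the shift along the world's x, y, z in m; "yaw": the turn about the world's z in degrees. In form: [{"dx": .., "dy": .., "dz": .., "yaw": ..}, ...]. A call has 1 to 20 rows; each row shifts and turns the commanded pose from where the row before left it; what a row does not reach is not made up. A row lasts 1/10 s, in which the tool goes at most 50 mm and 8.59 degrees, less where a joint would pass 70% of its speed; a pose out of reach is approached as far as the arm can. A call with a gripper value outside its range is refused whole. "gripper" is the finger opening in m, from 0 to 0.0951, set as the call begins (left out, the last holds). The fingers move at their own pace and stop on an object; the grip force is fixed at half the most. Time passes only in rows, so rows that do not move let the fingers close. It gives the time, the measured TCP pose, the force, the opening and the grip force at its end, in the units of the state.
- state(): the state, without advancing time (a new reading comes with each control period).
- read_camera(name): name is "scene" or "top" or "wrist"; returns a dict with "color" (420x560x3 uint8, red, green, blue), "range_z" (420x560 float32, mm along the optical axis (not along the pixel's ray), 0 where there is no reading), "fx", "fy", "cx", "cy" (pixels), "extrinsics" (4x4, takes a point from camera to world coordinates). Camera axes: x right, y up, looking along -z (the intrinsics and any distortion apply to the point x, -y, -z); pixel columns grow to the right and rows downward; lengths in mm; the calibration is good to about 2 mm. The wrist camera is an equidistant fisheye: a pixel r from the principal point sees the ray r / f radians off the axis. A picture is of the moment at which its call begins.
- job_done(): hands the job in; it is judged then, once.
The state is a dict: "t": time; "joints": joint angles; "qvel": joint speeds; "tau": joint torques, N m; "eef_pos": TCP position; "tcp_rot": TCP orientation; "ft_force": force on the tool from outside, world axes, zero at the start; "moment": the same for the moment, N m; "opening": opening from 0.0 (shut) to 1.0 (fully open); "grip_force": force on a finger pad.
Only numpy, scipy, OpenCV 4.12 (cv2) and the standard library are available. Lean on these libraries where they do the work, as an engineer would, in place of code of your own. Each camera call takes 0.05 s, during which the arm holds its last target. There are 200 camera calls.

TASK

Lift the yellow stop panel out of the riser's slot and stand it on edge, fully down, in either empty slot of the dark wooden rack and let go of it. Then slide the frame rail straight out along the riser, keeping it flat on the riser and never letting it tip, until its outer end is level with the red blade of the blue gauge. It would tip there by itself, so finish while still holding its tail down with the gripper; leave the glue, tape measure, sanding block and spare panel where they are.

Things in the scene. Friction and masses are not known exactly. Their poses are not given: they have to be found in the camera images.
- riser: fixed plywood riser block 140 (x) x 300 (y) x 60 (z) mm on the table; origin under its centre. Its outer edge is its -y end (150 mm from the origin); the rail slides out towards its -y. Across its top, 122 mm from the origin towards -y, runs a slot 13 mm wide and 25 mm deep along its x, in which the stop panel stands.
- stop_center (a point): centre of the yellow stop panel, loose, 100 (x) x 10 (y, thickness) x 90 (z) mm, 70 g; it starts upright in the riser's slot, 25 mm deep, so its top stands 65 mm above the riser
- rack: fixed dark wooden rack block, 160 (x) x 110 (y) x 45 (z) mm, origin under its centre; three slots run along its y, at x = -50, 0 and +50 mm, each 14 mm wide and 35 mm deep, floor 10 mm above the table, open at both ends. The slot at +50 holds the spare panel; the other two are empty.
- slot_near (a point): centre of the mouth of the empty slot at x = -50 mm of the rack (at the rack's top, 45 mm above the table); axes as the rack's. A panel fully down has its centre 10 mm above this point, its thickness along x.
- slot_mid (a point): the same for the empty middle slot of the rack, at x = 0
- rail_center (a point): centre of the frame rail, a loose wooden board 50 (x) x 240 (y) x 20 (z) mm, about 0.18 kg, lying flat on the riser lengthwise, about along its y; its -y end is the outer end. Its tail (+y end) may stick out a little past the riser's other end.
- rail_end (a point): centre of the rail's outer end face (two dark dowel holes in it), 120 mm from its centre towards the rail's -y, half-way up; axes as the rail's
- mark (a point): tip of the gauge's red blade, a thin upright plate 4 mm thick, 20 mm high, at the rail's height and about 27 mm clear of the rail's +x side; the point is in the middle of its thickness; axes as the riser's. The rail's outer end must come level with it along y. It stands 135 to 165 mm beyond the riser's outer edge, more than half the rail's length.
- gauge: the gauge, fixed: a blue foot and post 62 mm tall beyond the riser's outer edge, with a red blade on top of the post, 60 to 80 mm above the table and 70 mm long, pointing to its -x; origin at table height straight below the blade's tip
- spare_center (a point): centre of the white spare panel 10 x 100 x 90 mm standing in the rack's slot at +50 mm; leave alone
- glue: white glue bottle, 48 mm across, 120 mm tall, origin under it; leave alone
- tape: yellow tape measure 60 x 35 x 60 mm, origin under it; leave alone
- sander: sanding block with red sole, 100 x 45 x 28 mm, origin under it; leave alone
There are look-alikes about, which are no part of the job. There is more than one size of the part that bears rail_center; the job needs the largest.

How it is judged (in metres and radians):
On the way:
1. the stop panel stands fully down and upright in an empty rack slot, released (((x of stop_center in the frame of slot_near between -0.009 and 0.009 m and y of stop_center in the frame of slot_near between -0.025 and 0.025 m and z of stop_center in the frame of slot_near below 0.017 m and angle between the y axis of stop_center and the x axis of slot_near, either way round below 0.15 rad) or (x of stop_center in the frame of slot_mid between -0.009 and 0.009 m and y of stop_center in the frame of slot_mid between -0.025 and 0.025 m and z of stop_center in the frame of slot_mid below 0.017 m and angle between the y axis of stop_center and the x axis of slot_mid, either way round below 0.15 rad)) and angle between stop_center's own z axis and vertical below 0.17 rad and contact force between the fingers and stop below 0.1 N), for 0.3 s.
At the end, for the whole second after the job is handed in: Stop panel upright (0.17 rad), down within 7 mm in an empty rack slot, released; rail end within 7 mm of the blade along riser y and 30 mm of its centre line; rail straight (0.12 rad), level (0.05 rad), within 6 mm of lying on the riser, at rest, off the gauge, fingers on it with over 0.5 N (all of step 1 and y of rail_end in the frame of mark between -0.007 and 0.007 m and z of rail_center in the frame of riser between 0.064 and 0.076 m and angle between rail_center's own z axis and vertical below 0.05 rad and angle between the y axis of rail_center and the y axis of riser, either way round below 0.12 rad and linear speed of rail below 0.01 m/s and contact force between the fingers and rail above 0.5 N and contact force between rail and gauge below 0.1 N and x of rail_end in the frame of riser between -0.03 and 0.03 m); the arm keeps its last pose, push and grip.
It fails at once if the rail tips by more than 0.15 rad (angle between rail_center's own z axis and vertical above 0.15 rad).
It fails at once if the rail is lifted more than 15 mm off the riser (z of rail_center in the frame of riser above 0.085 m).
It fails at once if the glue, tape measure, sanding block or spare panel is shifted more than 20 mm (distance of any of glue, tape, sander, spare_center from where it was at the start of the episode above 0.02 m).
It also fails if it takes over 58 s, if anything falls off the work surface, if the arm or the gripper's body presses on something with over 40 N, if the wrist force passes 120 N, or if a joint passes its speed limit or range.

## Working session

There is one attempt and no reset: what is moved stays moved. The work goes in short steps, Python scripts to look and compute and a tool call to move; the robot and the scene stay as the last step left them, time stands still between calls to the robot, and variables do not carry over. Pictures are saved under pics/ and viewed, at most 10 in all, crops included, and the job is handed in when it is done.

Besides the shell and the picture viewer there is one more tool, called after "Call:" by a JSON object that holds its "name" and its "arguments", one argument or row to a line. arm_command: Moves the arm, as the interface text tells. Its arguments: {"type":"object","properties":{"deltas":{"type":"array"},"gripper":{"type":"number"}},"required":["deltas"]}

```bash
mkdir -p pics; cat > h.py <<'E'
import numpy as np, cv2
from cell import state, read_camera, job_done
def grab(n):
    c=read_camera(n); return c
def pts(c):
    h,w=c["range_z"].shape; v,u=np.mgrid[:h,:w]; z=c["range_z"]
    P=np.stack([(u-c["cx"])/c["fx"]*z,-(v-c["cy"])/c["fy"]*z,-z],-1)
    E=np.array(c["extrinsics"]); return P@E[:3,:3].T+E[:3,3]
def save(c,n): cv2.imwrite("pics/"+n,c["color"][:,:,::-1])
E
python3 - <<'E'
from h import *
for n in("scene","top"):
    c=grab(n); save(c,n+".png"); np.savez(n,P=pts(c),C=c["color"],Z=c["range_z"]); print(n,c["fx"],c["cx"],c["cy"],np.round(c["extrinsics"],3).tolist())
print(state())
E
```

```text
scene 385.3973753401742 281.8181869699484 209.1352840745436 [[-0.844, -0.446, 0.298, 811.616], [0.536, -0.709, 0.458, 416.28], [0.007, 0.546, 0.838, 780.414], [0.0, 0.0, 0.0, 1.0]]
top 422.5602656913043 275.6063309772977 215.74246280232657 [[-0.001, 0.99, -0.138, 444.25], [-1.0, -0.003, -0.013, 34.999], [-0.013, 0.138, 0.99, 1068.19], [0.0, 0.0, 0.0, 1.0]]
{'t': 0.1, 'joints': array([ 1.01641563e+00,  4.91500982e-01,  1.55941852e+00, -1.30701543e-05,
        1.09168012e+00, -1.05596795e-01]), 'qvel': array([-3.70717038e-04, -3.66644401e-04, -1.13462482e-03, -3.49451840e-04,
       -6.98963344e-05, -3.39148622e-04]), 'tau': array([ 1.92619955e-03, -6.13627410e+01, -2.58600533e+01,  6.93244231e-02,
        4.70216037e-02, -4.57118119e-05]), 'eef_pos': array([271.04041105, 562.94329394, 233.1087768 ]), 'tcp_rot': array([-3.14059007e+00, -9.46070355e-05,  2.69281473e+00]), 'ft_force': array([-0.04509395, -0.18202252,  0.47807052]), 'moment': array([-0.00433779,  0.02670192, -0.05987159]), 'grip_force': 0.0, 'opening': 1.0026277908747185}
```

View pics/top.png

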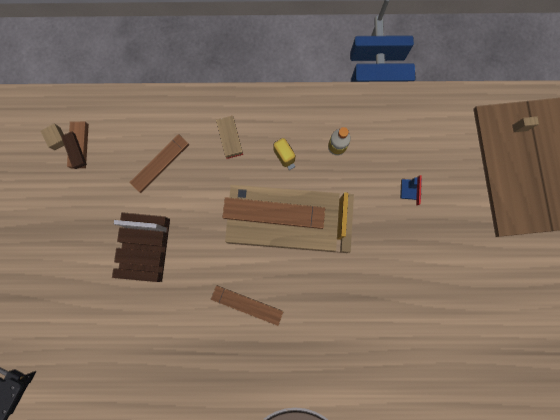

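View pics/scene.png

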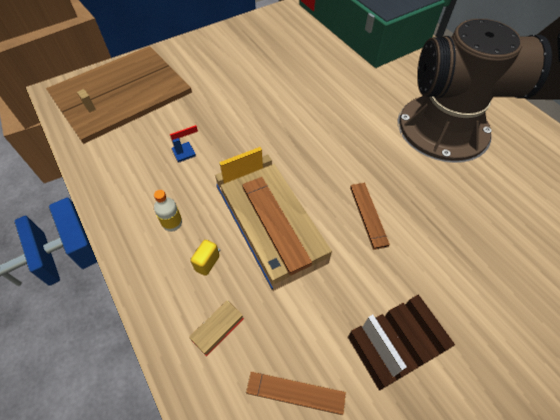

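The top view shows the riser at about (290,220) with the rail on it, and the yellow stop at (345,215). The rack is at (140,248), with the spare panel at its top edge, and the gauge's red blade is at (419,190). The other wood boards, at (160,163) and (247,305), lie on the table and are decoys.

```bash
cat > m.py <<'E'
from h import *
def rect(P,m,name):
    m=cv2.morphologyEx(m.astype(np.uint8),cv2.MORPH_OPEN,np.ones((2,2)))
    n,l,s,_=cv2.connectedComponentsWithStats(m)
    if n<2: print(name,"none"); return
    k=1+np.argmax(s[1:,4]); q=P[l==k]
    r=cv2.minAreaRect(q[:,:2].astype(np.float32)); print(name,len(q),"rect",np.round(r[0],1),np.round(r[1],1),round(r[2],2),"z",np.round(np.percentile(q[:,2],[5,50,95]),1)); return r
if __name__=="__main__":
  for n in("top","scene"):
    d=np.load(n+".npz"); P,C=d["P"],d["C"].astype(int); ok=d["Z"]>0
    x,y,z=P[...,0],P[...,1],P[...,2]; H=cv2.cvtColor(d["C"],cv2.COLOR_RGB2HSV).astype(int)
    reg=ok&(x>350)&(x<650)&(y<200)&(y>-200); rk=ok&(x>250)&(x<550)&(y>250)&(y<480)
    print(n)
    rect(P,reg&(abs(z-60)<6),"risertop")
    rect(P,reg&(z>30)&(z<90),"riser all")
    rect(P,reg&(abs(z-80)<6)&(y>-110),"rail")
    rect(P,reg&(z>92)&(z<140),"stop upper")
    rect(P,reg&(abs(z-125)<5),"stop top")
    rect(P,rk&(abs(z-45)<6),"racktop piece")
    m=rk&(abs(z-45)<6); q=P[m]; r=cv2.minAreaRect(q[:,:2].astype(np.float32)); print("rack allpieces",r)
    rect(P,rk&(z>80),"spare upper")
    red=ok&((H[...,0]<6)|(H[...,0]>174))&(H[...,1]>170)&(H[...,2]>90)&(y<-150)&(y>-400)
    rect(P,red,"red"); rect(P,red&(abs(z-80)<5),"redtop")
E
python3 m.py
```

```text
top
risertop 4112 rect [546.2  26.7] [203.9 286.9] 0.25 z [57.2 61.1 64.9]
riser all 6907 rect [546.3  13.7] [203.9 332.9] 0.25 z [55.6 62.1 83.3]
rail 2134 rect [587.8  50.9] [218.7 188.7] 47.09 z [72.9 81.  84.3]
stop upper 285 rect [522.9 -68.4] [ 65.2 251.5] 51.81 z [ 60.1 125.2 128.6]
stop top 209 rect [522.8 -68.4] [ 64.6 251.5] 51.61 z [ 59.7 125.4 128.6]
racktop piece 675 rect [472.5 241.8] [417.1  36.3] 84.61 z [14.5 46.6 50.1]
rack allpieces ((493.84722900390625, 383.0119934082031), (111.32500457763672, 121.44834899902344), 84.75103759765625)
spare upper 130 rect [248.6 495.2] [17.2 57.5] 24.85 z [296.  327.8 337.6]
red 24 rect [ 651.4 -309.1] [24.  48.2] 30.4 z [-1.7 41.3 83.2]
redtop 24 rect [ 651.4 -309.1] [24.  48.2] 30.4 z [-1.7 41.3 83.2]
scene
risertop 4056 rect [613.9 154.1] [621.8 211.5] 71.77 z [57.6 60.  62.5]
riser all 7212 rect [610.8 136.8] [653.2 217.3] 72.7 z [52.8 61.  81.3]
rail 2333 rect [646.2 186.5] [553.  121.8] 66.68 z [77.5 79.8 81.9]
stop upper 546 rect [685.3  85.5] [702.   93.5] 61.51 z [ 89.1 110.3 125.9]
stop top 206 rect [685.6  85.5] [702.   91.6] 61.71 z [115.5 123.1 126.6]
racktop piece 1172 rect [631.4 372.6] [109.7 354.3] 86.42 z [41.8 44.8 47. ]
rack allpieces ((488.74725341796875, 378.96551513671875), (110.19226837158203, 112.56488800048828), 84.50448608398438)
spare upper none
red 164 rect [ 633.6 -331.9] [92.1 65.2] 72.75 z [ 0.3 69.1 78.6]
redtop 68 rect [ 620.1 -315.6] [110.7  43.9] 36.68 z [71.2 75.  79.1]
```

```bash
cat > m2.py <<'E'
from h import *
def cast(c,uv,z):
    E=np.array(c["extrinsics"]); uv=np.asarray(uv,float)
    d=np.stack([(uv[:,0]-c["cx"])/c["fx"],-(uv[:,1]-c["cy"])/c["fy"],-np.ones(len(uv))],-1)@E[:3,:3].T
    return E[:3,3]+d*((z-E[2,3])/d[:,2])[:,None]
def rect(c,m,h,name,k=1,all=False,vis=None):
    m=m.astype(np.uint8)
    if k>1: m&=cv2.morphologyEx(m,cv2.MORPH_OPEN,np.ones((k,k)))
    n,l,s,_=cv2.connectedComponentsWithStats(m)
    if n<2: print(name,"none"); return
    mm=(m>0) if all else l==1+np.argmax(s[1:,4])
    v,u=np.nonzero(mm); q=cast(c,np.stack([u,v],-1),h)[:,:2].astype(np.float32)
    r=cv2.minAreaRect(q); print(name,len(q),np.round(r[0],1),np.round(r[1],1),round(r[2],2),"mean",q.mean(0).round(1)); 
    if vis is not None: vis[mm]=np.random.randint(60,255,3)
    return r
def run(n,c=None):
    c=c or grab(n); P=pts(c); C=c["color"]; ok=c["range_z"]>0; vis=C.copy()
    x,y,z=P[...,0],P[...,1],P[...,2]; H=cv2.cvtColor(C,cv2.COLOR_RGB2HSV).astype(int)
    reg=ok&(x>380)&(x<600)&(y<190)&(y>-170); rk=ok&(x>250)&(x<560)&(y>300)&(y<470)
    print(n)
    rect(c,reg&(z>50)&(z<69),60,"risertop",3,vis=vis)
    rect(c,reg&(abs(z-80)<8)&(y>-95),80,"rail",3,vis=vis)
    rect(c,reg&(abs(z-125)<7),125,"stop top",1,vis=vis)
    rect(c,rk&(abs(z-45)<8),45,"rack",3,True,vis=vis)
    rect(c,rk&(abs(z-100)<8),100,"spare top",1,vis=vis)
    red=((H[...,0]<8)|(H[...,0]>172))&(H[...,1]>150)&(H[...,2]>70)
    red&=(abs(x-520)<120)&(abs(y+220)<90)
    rect(c,red&(z>60),80,"red",1,vis=vis); rect(c,red&(abs(z-80)<4),80,"redtop",1,vis=vis)
    cv2.imwrite("pics/vis_%s_%d.png"%(n,len(__import__('os').listdir('pics'))),vis[:,:,::-1])
if __name__=="__main__":
    run("top");run("scene")
E
python3 m2.py; ls pics
```

```text
top
risertop 2721 [553.1  33.8] [270.3  96.6] 88.76 mean [542.2  24.8]
rail 1464 [576.9  53. ] [239.1  42.8] 89.81 mean [581.5  39.3]
stop top 149 [ 565.1 -105.8] [11.  70.6] 85.29 mean [ 565.4 -105.9]
rack 1831 [495.7 381.9] [113.1 125.4] 84.72 mean [496.2 382. ]
spare top 63 [556.3 358.1] [72.3  4.7] 89.84 mean [557.1 349.8]
red 24 [ 623.4 -292.2] [ 4.2 29.4] 82.2 mean [ 624.5 -292.2]
redtop 23 [ 624.6 -292.4] [ 4.2 27. ] 82.2 mean [ 625.2 -292.4]
scene
risertop 2329 [561.5  26.5] [278.4  98.1] 85.46 mean [540.9  31.1]
rail 1464 [584.  51.] [243.3  44.1] 86.74 mean [583.3  43.7]
stop top 156 [ 566.  -107.3] [16.4 68.1] 86.37 mean [ 566.4 -107.8]
rack 2575 [494.6 378.6] [109.7 121.1] 84.59 mean [487.4 382.1]
spare top 72 [557.5 345.9] [52.4  6.1] 89.36 mean [557.9 342. ]
red 74 [ 626.8 -288.2] [21.9 29.3] 84.12 mean [ 627.2 -288.1]
redtop 25 [ 625.5 -295.1] [ 7.1 27.9] 88.66 mean [ 625.6 -295.3]
scene.png
top.png
vis_scene_3.png
vis_top_2.png
```

```bash
sed -i 's/(x>380)&(x<600)&(y<190)/(x>380)\&(x<700)\&(y<190)/; s/abs(x-520)<120)&(abs(y+220)<90/abs(x-600)<150)\&(abs(y+290)<80/; s/(x<560)&(y>300)/(x<620)\&(y>300)/' m2.py; python3 m2.py; python3 -c "
import cv2,numpy as np,glob
a=cv2.imread('pics/vis_top_4.png');b=cv2.imread('pics/vis_scene_5.png')
cv2.imwrite('pics/cmb.png',np.vstack([cv2.resize(a[90:310,90:450],(720,440))[:300*2][:440],b[130:400:2,100:460:1][:0]]) if 0 else cv2.resize(a[100:300,100:450],(800,457)))"
```

```text
top
risertop 4337 [582.1  31. ] [268.3 141. ] 85.26 mean [576.2  23.2]
rail 2143 [590.3  53.2] [239.6  51.1] 83.89 mean [590.3  52.8]
stop top 215 [ 579.7 -106.9] [ 11.1 100.6] 85.29 mean [ 580. -107.]
rack 2197 [513.  380.7] [112.5 160.1] 84.61 mean [511.  380.7]
spare top 200 [562.  372.7] [101.3  10.5] 84.66 mean [562.1 372.8]
red 56 [ 642.8 -293.4] [ 4.5 68. ] 85.2 mean [ 643.9 -293.4]
redtop 51 [ 644.1 -293.6] [ 2.4 65.4] 87.24 mean [ 645.  -293.5]
scene
risertop 4514 [582.6  12.9] [303.5 141.8] 85.23 mean [586.   28.3]
rail 2342 [592.8  50.1] [242.1  51.7] 83.99 mean [593.7  59.1]
stop top 235 [ 581.8 -108.8] [17.5 99.4] 83.51 mean [ 582.6 -109. ]
rack 3572 [515.  376.6] [109.7 162.1] 84.59 mean [513.6 379.6]
spare top 423 [564.6 369.5] [100.   12.8] 84.16 mean [564.6 371.4]
red 173 [ 646.5 -290.2] [21.9 69. ] 84.12 mean [ 646.5 -290. ]
redtop 63 [ 645.5 -295.6] [ 9.9 68.1] 85.31 mean [ 644.1 -296.6]
```

View pics/cmb.png

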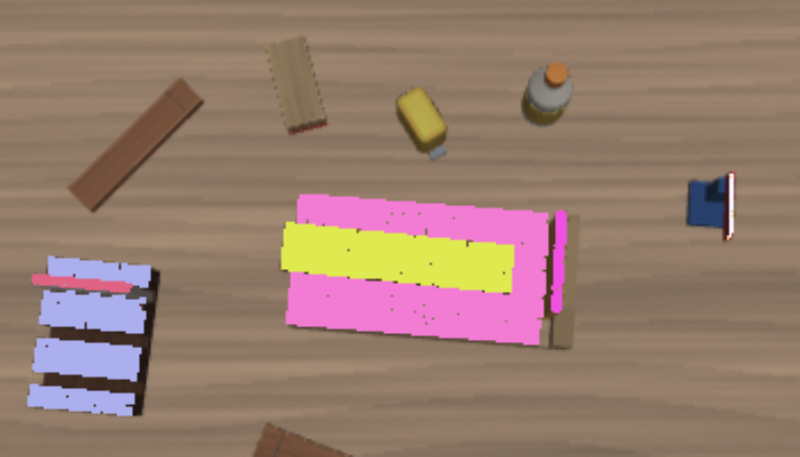

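The masks fit the sizes given: rail 240x51, riser 141x303, rack 110x161, stop 100 long. The blade tip sits 151 mm beyond the riser's edge and 27 mm clear of the rail. I'll move above the stop now.

Call:
{"name": "arm_command", "arguments": {
  "deltas": [
    {"dx": 0.0172,"dy": -0.0373,"yaw": 1.164},
    {"dx": 0.0172,"dy": -0.0373,"yaw": 1.164},
    {"dx": 0.0172,"dy": -0.0373,"yaw": 1.164},
    {"dx": 0.0172,"dy": -0.0373,"yaw": 1.164},
    {"dx": 0.0172,"dy": -0.0373,"yaw": 1.164},
    {"dx": 0.0172,"dy": -0.0373,"yaw": 1.164},
    {"dx": 0.0172,"dy": -0.0373,"yaw": 1.164},
    {"dx": 0.0172,"dy": -0.0373,"yaw": 1.164},
    {"dx": 0.0172,"dy": -0.0373,"yaw": 1.164},
    {"dx": 0.0172,"dy": -0.0373,"yaw": 1.164},
    {"dx": 0.0172,"dy": -0.0373,"yaw": 1.164},
    {"dx": 0.0172,"dy": -0.0373,"yaw": 1.164},
    {"dx": 0.0172,"dy": -0.0373,"yaw": 1.164},
    {"dx": 0.0172,"dy": -0.0373,"yaw": 1.164},
    {"dx": 0.0172,"dy": -0.0373,"yaw": 1.164},
    {"dx": 0.0172,"dy": -0.0373,"yaw": 1.164},
    {"dx": 0.0172,"dy": -0.0373,"yaw": 1.164},
    {"dx": 0.0172,"dy": -0.0373,"yaw": 1.164},
    {"dx": 0},
    {"dx": 0}
  ],
  "gripper": 0.06
}}

```text
$.deltas[0]: bad value
```

```bash
python3 - <<'E'
from h import *
s=state();print(s["eef_pos"],np.degrees(s["tcp_rot"]),s["joints"],s["opening"])
c=grab("wrist");save(c,"w1.png");print(c["fx"],c["cx"],c["cy"],np.round(c["extrinsics"],3).tolist())
P=pts(grab("scene"));m=(abs(P[...,0]-620)<50)&(P[...,1]>80)&(P[...,1]<165)&(P[...,2]>50)
H,_,_=np.histogram2d(P[m][:,0],P[m][:,1],bins=[np.arange(570,675,10),np.arange(80,170,10)],weights=P[m][:,2]);N,_,_=np.histogram2d(P[m][:,0],P[m][:,1],bins=[np.arange(570,675,10),np.arange(80,170,10)])
print(np.round(H/np.maximum(N,1)).astype(int))
E
```

```text
[271.11909314 563.07135687 233.44231401] [-1.79981513e+02 -2.67984300e-03  1.54286219e+02] [ 1.01640665e+00  4.91153825e-01  1.55907656e+00  1.40874425e-05
  1.09168807e+00 -1.05606035e-01] 1.0022719683571515
325.19226210127806 282.0303924915771 205.2244609918394 [[0.434, -0.867, -0.245, 201.994], [0.901, 0.418, 0.119, 596.872], [-0.001, -0.273, 0.962, 385.382], [0.0, 0.0, 0.0, 1.0]]
[[80 80 80 80 80 80 77 70]
 [80 80 80 80 79 80 80 80]
 [80 80 80 80 80 80 80 80]
 [80 80 80 80 80 80 80 80]
 [78 80 80 80 80 80 80 80]
 [63 65 68 68 69 71 73 72]
 [60 60 60 60 61 60 60 58]
 [60 60 60 60 61 60 60 58]
 [59 59 59 60 60 60 60 57]
 [ 0  0  0 56 57 59 58 56]]
```

View pics/w1.png

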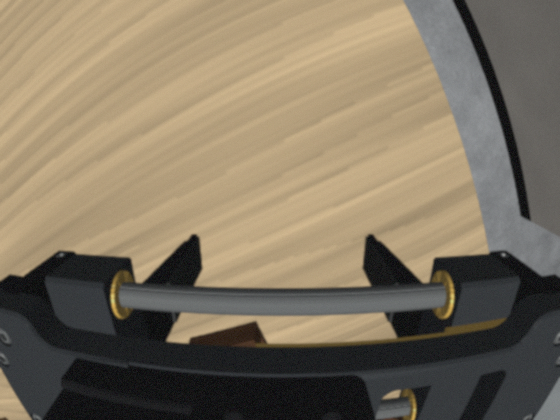

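The move was refused because each row needs all four keys. The wrist view therefore shows only bare table between the fingers, at (190,260) and (385,260). I'll resend it with full rows.

Call:
{"name": "arm_command", "arguments": {
  "deltas": [
    {"dx": 0.0172,"dy": -0.0373,"dz": 0,"yaw": 1.164},
    {"dx": 0.0172,"dy": -0.0373,"dz": 0,"yaw": 1.164},
    {"dx": 0.0172,"dy": -0.0373,"dz": 0,"yaw": 1.164},
    {"dx": 0.0172,"dy": -0.0373,"dz": 0,"yaw": 1.164},
    {"dx": 0.0172,"dy": -0.0373,"dz": 0,"yaw": 1.164},
    {"dx": 0.0172,"dy": -0.0373,"dz": 0,"yaw": 1.164},
    {"dx": 0.0172,"dy": -0.0373,"dz": 0,"yaw": 1.164},
    {"dx": 0.0172,"dy": -0.0373,"dz": 0,"yaw": 1.164},
    {"dx": 0.0172,"dy": -0.0373,"dz": 0,"yaw": 1.164},
    {"dx": 0.0172,"dy": -0.0373,"dz": 0,"yaw": 1.164},
    {"dx": 0.0172,"dy": -0.0373,"dz": 0,"yaw": 1.164},
    {"dx": 0.0172,"dy": -0.0373,"dz": 0,"yaw": 1.164},
    {"dx": 0.0172,"dy": -0.0373,"dz": 0,"yaw": 1.164},
    {"dx": 0.0172,"dy": -0.0373,"dz": 0,"yaw": 1.164},
    {"dx": 0.0172,"dy": -0.0373,"dz": 0,"yaw": 1.164},
    {"dx": 0.0172,"dy": -0.0373,"dz": 0,"yaw": 1.164},
    {"dx": 0.0172,"dy": -0.0373,"dz": 0,"yaw": 1.164},
    {"dx": 0.0172,"dy": -0.0373,"dz": 0,"yaw": 1.164},
    {"dx": 0,"dy": 0,"dz": 0,"yaw": 0},
    {"dx": 0,"dy": 0,"dz": 0,"yaw": 0}
  ],
  "gripper": 0.06
}}

```text
t: 2.4
eef_pos: [580.6, -108.9, 233.2]
tcp_rot: [3.141, -0.001, 3.057]
ft_force: [-0.6, -0.2, -1.1]
opening: 0.629
grip_force: 0.0
```

Call:
{"name": "arm_command", "arguments": {
  "deltas": [
    {"dx": 0,"dy": 0,"dz": -0.02,"yaw": 0},
    {"dx": 0,"dy": 0,"dz": -0.03,"yaw": 0},
    {"dx": 0,"dy": 0,"dz": -0.03,"yaw": 0},
    {"dx": 0,"dy": 0,"dz": -0.025,"yaw": 0},
    {"dx": 0,"dy": 0,"dz": -0.015,"yaw": 0},
    {"dx": 0,"dy": 0,"dz": -0.006,"yaw": 0},
    {"dx": 0,"dy": 0,"dz": 0,"yaw": 0},
    {"dx": 0,"dy": 0,"dz": 0,"yaw": 0}
  ]
}}

```text
t: 3.2
eef_pos: [581.0, -107.9, 108.6]
tcp_rot: [-3.141, 0.001, 3.059]
ft_force: [0.1, 0.6, 0.5]
opening: 0.63
grip_force: 0.0
```

Call:
{"name": "arm_command", "arguments": {
  "deltas": [
    {"dx": 0,"dy": 0,"dz": 0,"yaw": 0},
    {"dx": 0,"dy": 0,"dz": 0,"yaw": 0},
    {"dx": 0,"dy": 0,"dz": 0,"yaw": 0},
    {"dx": 0,"dy": 0,"dz": 0,"yaw": 0},
    {"dx": 0,"dy": 0,"dz": 0,"yaw": 0},
    {"dx": 0,"dy": 0,"dz": 0,"yaw": 0},
    {"dx": 0,"dy": 0,"dz": 0,"yaw": 0},
    {"dx": 0,"dy": 0,"dz": 0,"yaw": 0}
  ],
  "gripper": 0.0
}}

```text
t: 4.0
eef_pos: [580.7, -109.3, 107.5]
tcp_rot: [-3.14, -0.0, 3.059]
ft_force: [-0.9, -7.5, -2.0]
opening: 0.103
grip_force: 30.0
```

Call:
{"name": "arm_command", "arguments": {
  "deltas": [
    {"dx": 0,"dy": 0,"dz": 0.006,"yaw": 0},
    {"dx": 0,"dy": 0,"dz": 0.014,"yaw": 0},
    {"dx": 0,"dy": 0,"dz": 0.025,"yaw": 0},
    {"dx": 0,"dy": 0,"dz": 0.025,"yaw": 0},
    {"dx": 0,"dy": 0,"dz": 0.025,"yaw": 0},
    {"dx": 0,"dy": 0,"dz": 0,"yaw": 0}
  ]
}}

```text
t: 4.6
eef_pos: [581.8, -108.5, 205.6]
tcp_rot: [-3.141, 0.005, 3.059]
ft_force: [-1.6, -0.3, -0.6]
opening: 0.108
grip_force: 30.0
```

Call:
{"name": "arm_command", "arguments": {
  "deltas": [
    {"dx": -0.003,"dy": 0.0124,"dz": 0,"yaw": -2.67},
    {"dx": -0.006,"dy": 0.025,"dz": 0,"yaw": -5},
    {"dx": -0.0083,"dy": 0.0352,"dz": 0,"yaw": -6},
    {"dx": -0.0083,"dy": 0.0352,"dz": 0,"yaw": -6},
    {"dx": -0.0083,"dy": 0.0352,"dz": 0,"yaw": -6},
    {"dx": -0.0083,"dy": 0.0352,"dz": 0,"yaw": -6},
    {"dx": -0.0083,"dy": 0.0352,"dz": 0,"yaw": -6},
    {"dx": -0.0083,"dy": 0.0352,"dz": 0,"yaw": -6},
    {"dx": -0.0083,"dy": 0.0352,"dz": 0,"yaw": -6},
    {"dx": -0.0083,"dy": 0.0352,"dz": 0,"yaw": -6},
    {"dx": -0.0083,"dy": 0.0352,"dz": 0,"yaw": -6},
    {"dx": -0.0083,"dy": 0.0352,"dz": 0,"yaw": -6},
    {"dx": -0.0083,"dy": 0.0352,"dz": 0,"yaw": -6},
    {"dx": -0.0083,"dy": 0.0352,"dz": 0,"yaw": -6},
    {"dx": -0.005,"dy": 0.02,"dz": 0,"yaw": -6},
    {"dx": -0.0031,"dy": 0.0132,"dz": 0,"yaw": -5},
    {"dx": 0,"dy": 0,"dz": 0,"yaw": 0},
    {"dx": 0,"dy": 0,"dz": 0,"yaw": 0}
  ]
}}

```text
t: 6.4
eef_pos: [463.8, 384.3, 201.8]
tcp_rot: [-3.141, 0.001, 1.479]
ft_force: [0.6, -0.8, -0.6]
opening: 0.104
grip_force: 30.0
```

```bash
python3 - <<'E'
from m2 import *
s=state();print(s["eef_pos"],np.degrees(s["tcp_rot"]),s["opening"],s["ft_force"])
w=grab("wrist");save(w,"w2.png")
run("scene");run("top")
for n in("scene","top"):
    c=grab(n);P=pts(c);H=cv2.cvtColor(c["color"],cv2.COLOR_RGB2HSV).astype(int)
    m=(H[...,0]>16)&(H[...,0]<30)&(H[...,1]>190)&(P[...,2]>90)&(abs(P[...,1]-380)<90); q=P[m]; print(n,len(q),np.round(np.percentile(q,[2,50,98],axis=0),1)); r=cv2.minAreaRect(q[:,:2].astype(np.float32));print(r)
E
```

```text
[463.8219011  384.30838731 201.75218812] [-1.79949594e+02  5.61857085e-02  8.47437210e+01] 0.10353400479549883 [ 0.55575321 -0.769585   -0.55056265]
scene
risertop 4329 [583.9  29.3] [269.  141.8] 85.26 mean [585.4  34. ]
rail 2353 [592.9  50.2] [242.3  51.7] 83.94 mean [593.7  59. ]
stop top none
rack 3459 [515.1 376.6] [109.7 162.2] 84.59 mean [515.2 380. ]
spare top 423 [565.  369.4] [100.   13.4] 84.67 mean [564.6 371.1]
red 171 [ 646.5 -290.2] [21.9 69. ] 84.12 mean [ 646.8 -290.1]
redtop 63 [ 645.5 -296.1] [ 8.9 68.1] 85.31 mean [ 645.9 -296.7]
top
risertop 4297 [582.2  32.2] [265.8 140.9] 85.21 mean [576.1  24.1]
rail 2138 [590.4  53.2] [239.6  50.9] 83.89 mean [590.4  53.1]
stop top none
rack 2150 [512.9 380.6] [112.8 160.1] 84.37 mean [511.9 379.4]
spare top 187 [561.7 370.3] [97.  10.7] 84.65 mean [561.8 368.4]
red 57 [ 642.7 -293.2] [ 6.5 68.3] 83.3 mean [ 643.3 -293.3]
redtop 53 [ 644.  -293.5] [ 4.5 65.6] 85.2 mean [ 645.  -293.5]
scene 607 [[464.3 337.1 137.7]
 [473.3 419.2 195.4]
 [510.6 431.5 285.1]]
((634.739013671875, 375.6434020996094), (97.95366668701172, 349.50286865234375), 87.28258514404297)Traceback (most recent call last):
  File "<stdin>", line 7, in <module>
    return _quantile_unchecked(
        a, q, axis, out, overwrite_input, method, keepdims, weights)
    return _ureduce(a,
                    func=_quantile_ureduce_func,
    ...<5 lines>...
                    overwrite_input=overwrite_input,
                    method=method)
    r = func(a, **kwargs)
    result = _quantile(arr,
                       quantiles=q,
    ...<2 lines>...
                       out=out,
                       weights=wgt)
    slices_having_nans = np.isnan(arr[-1, ...])
                                  ~~~^^^^^^^^^
IndexError: index -1 is out of bounds for axis 0 with size 0
```

View pics/w2.png

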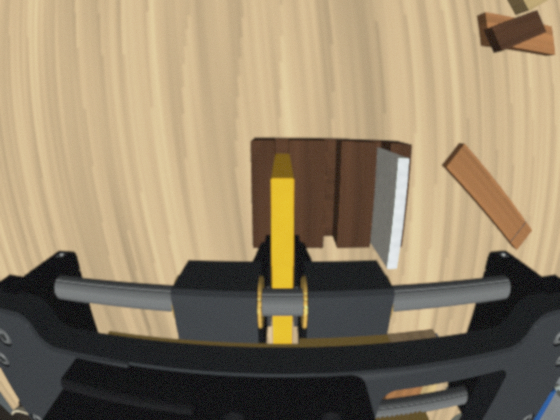

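The wrist view shows the yellow panel at (283,160-340), directly over the near slot, whose end shows at (283,146). The spare panel is at (395,205). I'll lower to just above the mouth and check from there.

Call:
{"name": "arm_command", "arguments": {
  "deltas": [
    {"dx": 0,"dy": 0,"dz": -0.01,"yaw": 0},
    {"dx": 0,"dy": 0,"dz": -0.025,"yaw": 0},
    {"dx": 0,"dy": 0,"dz": -0.025,"yaw": 0},
    {"dx": 0,"dy": 0,"dz": -0.012,"yaw": 0},
    {"dx": 0,"dy": 0,"dz": -0.006,"yaw": 0},
    {"dx": 0,"dy": 0,"dz": 0,"yaw": 0},
    {"dx": 0,"dy": 0,"dz": 0,"yaw": 0}
  ]
}}

```text
t: 7.35
eef_pos: [464.4, 384.9, 125.4]
tcp_rot: [3.141, -0.001, 1.476]
ft_force: [0.4, -0.3, -1.1]
opening: 0.107
grip_force: 30.0
```

```bash
python3 - <<'E'
from m2 import *
w=grab("wrist"); I=w["color"]; cv2.imwrite("pics/w3.png",cv2.resize(I[110:300,210:440,::-1],None,fx=3,fy=3,interpolation=cv2.INTER_CUBIC))
print(w["fx"],w["cx"],w["cy"])
g=cv2.cvtColor(I,cv2.COLOR_RGB2HSV).astype(int)
E=np.array(w["extrinsics"])
def wc(uv,z):
    d=np.array([uv[0]-w["cx"],uv[1]-w["cy"]]);r=np.hypot(*d);t=r/w["fx"];k=np.array([d[0]/r*np.sin(t),-d[1]/r*np.sin(t),-np.cos(t)])@E[:3,:3].T
    return E[:3,3]+k*(z-E[2,3])/k[2]
np.savez("w3",C=I,E=E)
for v in range(120,200,8): print(v,I[v,235:345:2].sum(1).tolist())
for uv in[(283,146),(283,150)]: print(wc(uv,45))
s=state();print(s["eef_pos"])
E
```

```text
325.19226210127806 282.0303924915771 205.2244609918394
120 [565, 561, 563, 564, 567, 558, 565, 559, 559, 567, 578, 584, 586, 583, 576, 566, 570, 571, 564, 549, 553, 571, 580, 596, 605, 611, 614, 612, 611, 600, 590, 595, 587, 577, 576, 570, 568, 562, 560, 558, 565, 566, 573, 573, 561, 551, 553, 553, 550, 552, 542, 541, 512, 512, 529]
128 [566, 568, 561, 559, 565, 564, 569, 566, 555, 560, 573, 575, 585, 579, 575, 566, 564, 564, 564, 556, 552, 566, 587, 591, 602, 612, 613, 619, 612, 596, 599, 594, 591, 579, 576, 570, 569, 569, 561, 562, 559, 567, 572, 576, 563, 557, 551, 538, 545, 547, 548, 527, 518, 518, 541]
136 [572, 566, 562, 558, 562, 561, 564, 560, 560, 563, 570, 574, 579, 582, 581, 570, 564, 567, 558, 554, 547, 558, 572, 586, 602, 609, 614, 618, 613, 611, 601, 590, 589, 589, 579, 574, 566, 565, 559, 555, 564, 567, 575, 571, 567, 565, 551, 544, 539, 545, 550, 534, 530, 509, 533]
144 [577, 573, 564, 559, 548, 473, 463, 453, 453, 448, 447, 452, 449, 456, 447, 443, 431, 437, 431, 427, 420, 419, 429, 444, 449, 464, 469, 472, 472, 461, 457, 456, 456, 451, 443, 441, 448, 446, 448, 448, 
[... 1177 characters left out ...]
5, 212, 224, 226]
184 [577, 584, 507, 235, 200, 186, 205, 195, 218, 195, 194, 204, 199, 209, 214, 205, 193, 243, 426, 481, 492, 491, 489, 489, 484, 487, 487, 494, 486, 423, 262, 227, 227, 220, 219, 216, 205, 209, 207, 201, 202, 194, 214, 204, 215, 208, 217, 207, 207, 208, 209, 214, 213, 200, 212]
192 [575, 580, 514, 250, 194, 202, 198, 191, 201, 209, 203, 200, 213, 210, 207, 209, 201, 235, 416, 486, 489, 491, 490, 490, 486, 494, 489, 487, 483, 415, 243, 219, 235, 228, 218, 223, 215, 200, 206, 195, 213, 194, 201, 213, 208, 193, 216, 211, 213, 212, 214, 188, 207, 205, 214]
[470.47038576 439.99654633  45.        ]
[470.19760465 437.12262425  45.        ]
[464.45464638 384.98067325 125.59899648]
```

View pics/w3.png

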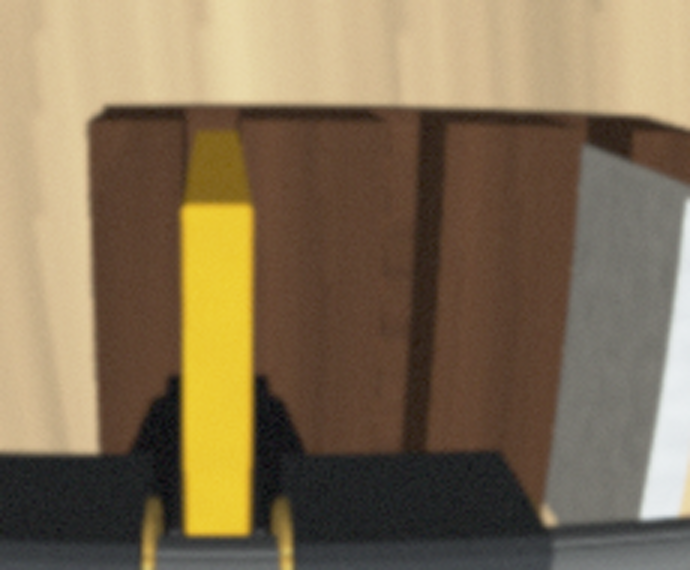

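The crop shows the panel's lower end at x≈217, about 1 mm right of the slot's middle (≈213). I'll shift slightly and insert.

Call:
{"name": "arm_command", "arguments": {
  "deltas": [
    {"dx": -0.0008,"dy": 0,"dz": -0.003,"yaw": 0},
    {"dx": 0,"dy": 0,"dz": -0.003,"yaw": 0},
    {"dx": 0,"dy": 0,"dz": -0.003,"yaw": 0},
    {"dx": 0,"dy": 0,"dz": -0.003,"yaw": 0},
    {"dx": 0,"dy": 0,"dz": -0.003,"yaw": 0},
    {"dx": 0,"dy": 0,"dz": -0.003,"yaw": 0}
  ]
}}

```text
t: 8.0
eef_pos: [463.2, 384.7, 106.3]
tcp_rot: [-3.142, 0.0, 1.476]
ft_force: [-0.3, 0.7, -0.3]
opening: 0.105
grip_force: 30.0
```

It's entering the slot with no side force.

Call:
{"name": "arm_command", "arguments": {
  "deltas": [
    {"dx": 0,"dy": 0,"dz": -0.005,"yaw": 0},
    {"dx": 0,"dy": 0,"dz": -0.005,"yaw": 0},
    {"dx": 0,"dy": 0,"dz": -0.005,"yaw": 0},
    {"dx": 0,"dy": 0,"dz": -0.004,"yaw": 0},
    {"dx": 0,"dy": 0,"dz": -0.003,"yaw": 0},
    {"dx": 0,"dy": 0,"dz": 0,"yaw": 0},
    {"dx": 0,"dy": 0,"dz": 0,"yaw": 0}
  ]
}}

```text
t: 8.7
eef_pos: [463.3, 384.8, 84.7]
tcp_rot: [3.141, -0.0, 1.476]
ft_force: [0.1, 0.3, -0.0]
opening: 0.104
grip_force: 30.0
```

Call:
{"name": "arm_command", "arguments": {
  "deltas": [
    {"dx": 0,"dy": 0,"dz": -0.001,"yaw": 0},
    {"dx": 0,"dy": 0,"dz": -0.0008,"yaw": 0},
    {"dx": 0,"dy": 0,"dz": 0,"yaw": 0},
    {"dx": 0,"dy": 0,"dz": 0,"yaw": 0}
  ]
}}

```text
t: 9.1
eef_pos: [463.3, 384.7, 82.9]
tcp_rot: [3.141, -0.0, 1.476]
ft_force: [0.3, 0.5, 0.3]
opening: 0.099
grip_force: 30.0
```

Call:
{"name": "arm_command", "arguments": {
  "deltas": [
    {"dx": 0,"dy": 0,"dz": 0,"yaw": 0},
    {"dx": 0,"dy": 0,"dz": 0,"yaw": 0},
    {"dx": 0,"dy": 0,"dz": 0,"yaw": 0},
    {"dx": 0,"dy": 0,"dz": 0,"yaw": 0},
    {"dx": 0,"dy": 0,"dz": 0,"yaw": 0},
    {"dx": 0,"dy": 0,"dz": 0.02,"yaw": 0},
    {"dx": 0,"dy": 0,"dz": 0.04,"yaw": 0},
    {"dx": 0,"dy": 0,"dz": 0.04,"yaw": 0},
    {"dx": 0,"dy": 0,"dz": 0.02,"yaw": 0},
    {"dx": 0,"dy": 0,"dz": 0,"yaw": 0}
  ],
  "gripper": 0.04
}}

```text
t: 10.1
eef_pos: [464.1, 385.3, 206.0]
tcp_rot: [3.137, -0.003, 1.476]
ft_force: [0.6, 0.0, -0.5]
opening: 0.423
grip_force: 0.0
```

```bash
python3 - <<'E'
from m2 import *
s=state();print(s["eef_pos"],s["t"])
for n in("scene","top"):
    c=grab(n);P=pts(c);H=cv2.cvtColor(c["color"],cv2.COLOR_RGB2HSV).astype(int)
    m=(H[...,0]>16)&(H[...,0]<30)&(H[...,1]>190)&(P[...,2]>40)&(P[...,2]<140)&(abs(P[...,1]-380)<70)&(abs(P[...,0]-470)<60); q=P[m]
    print(n,len(q)); 
    if len(q): print(np.round(np.percentile(q,[2,50,98],axis=0),1)); rect(c,m&(abs(P[...,2]-100)<8),100,"stoptop")
E
```

```text
[464.10726815 385.32515095 205.97903016] 10.1
scene 1042
[[461.6 337.2  43.4]
 [468.7 388.3  80.7]
 [473.8 432.3 101.4]]
stoptop 352 [466.6 384.7] [98.6 13.8] 84.51 mean [467.9 389.1]
top 0
```

Call:
{"name": "arm_command", "arguments": {
  "deltas": [
    {"dx": 0.0076,"dy": -0.0131,"dz": 0,"yaw": 0},
    {"dx": 0.0153,"dy": -0.0266,"dz": 0,"yaw": 0},
    {"dx": 0.0153,"dy": -0.0266,"dz": 0,"yaw": 0},
    {"dx": 0.0153,"dy": -0.0266,"dz": 0,"yaw": 0},
    {"dx": 0.0153,"dy": -0.0266,"dz": 0,"yaw": 0},
    {"dx": 0.0153,"dy": -0.0266,"dz": 0,"yaw": 0},
    {"dx": 0.0153,"dy": -0.0266,"dz": 0,"yaw": 0},
    {"dx": 0.0153,"dy": -0.0266,"dz": 0,"yaw": 0},
    {"dx": 0.0153,"dy": -0.0266,"dz": 0,"yaw": 0},
    {"dx": 0.0077,"dy": -0.0132,"dz": 0,"yaw": 0},
    {"dx": 0,"dy": 0,"dz": -0.02,"yaw": 0},
    {"dx": 0,"dy": 0,"dz": -0.03,"yaw": 0},
    {"dx": 0,"dy": 0,"dz": -0.025,"yaw": 0},
    {"dx": 0,"dy": 0,"dz": 0,"yaw": 0},
    {"dx": 0,"dy": 0,"dz": 0,"yaw": 0},
    {"dx": 0,"dy": 0,"dz": 0,"yaw": 0}
  ],
  "gripper": 0.09
}}

```text
t: 11.8
eef_pos: [601.4, 145.7, 129.0]
tcp_rot: [3.14, -0.0, 1.476]
ft_force: [-0.4, -0.3, 0.6]
opening: 0.95
grip_force: 0.0
```

```bash
python3 - <<'E'
from m2 import *
s=state();print(s["eef_pos"],s["tcp_rot"],s["t"],s["opening"])
w=grab("wrist");save(w,"w4.png")
run("scene")
E
```

```text
[601.43877565 145.73398157 129.01188194] [ 3.14007499e+00 -3.04809224e-04  1.47617178e+00] 11.8 0.9499750086648532
scene
risertop 1194 [586.4 -46.5] [118.2 123.9] 85.25 mean [603.5 -58.8]
rail 879 [585.4 -18.4] [104.3  51.5] 83.37 mean [585.9 -17.2]
stop top 27 [557.3 154.4] [ 8.4 15.7] 19.38 mean [556.9 155.1]
rack 2963 [530.  375.2] [109.7 131.5] 84.59 mean [528.1 378.6]
spare top 421 [564.6 369.4] [100.   12.7] 84.7 mean [564.6 371.2]
red 173 [ 646.5 -290.2] [21.9 69. ] 84.12 mean [ 646.5 -290. ]
redtop 67 [ 645.5 -295.6] [ 9.9 68.1] 85.31 mean [ 646.8 -296.6]
```

View pics/w4.png

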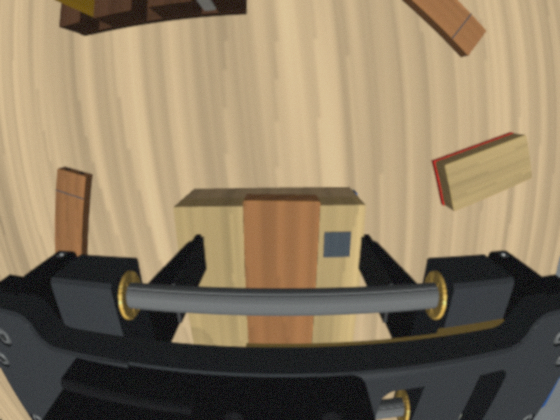

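The rail's tail (282,197) is centred between the open fingers. I'll descend and grip.

Call:
{"name": "arm_command", "arguments": {
  "deltas": [
    {"dx": 0,"dy": 0,"dz": -0.02,"yaw": 0},
    {"dx": 0,"dy": 0,"dz": -0.015,"yaw": 0},
    {"dx": 0,"dy": 0,"dz": -0.008,"yaw": 0},
    {"dx": 0,"dy": 0,"dz": -0.003,"yaw": 0},
    {"dx": 0,"dy": 0,"dz": 0,"yaw": 0},
    {"dx": 0,"dy": 0,"dz": 0,"yaw": 0},
    {"dx": 0,"dy": 0,"dz": 0,"yaw": 0}
  ]
}}

```text
t: 12.6
eef_pos: [601.2, 145.7, 82.6]
tcp_rot: [3.14, -0.0, 1.476]
ft_force: [0.4, -0.1, -0.2]
opening: 0.949
grip_force: 0.0
```

Call:
{"name": "arm_command", "arguments": {
  "deltas": [
    {"dx": 0,"dy": 0,"dz": 0,"yaw": 0},
    {"dx": 0,"dy": 0,"dz": 0,"yaw": 0},
    {"dx": 0,"dy": 0,"dz": 0,"yaw": 0},
    {"dx": 0,"dy": 0,"dz": 0,"yaw": 0},
    {"dx": 0,"dy": 0,"dz": 0,"yaw": 0},
    {"dx": 0,"dy": 0,"dz": 0,"yaw": 0},
    {"dx": 0,"dy": 0,"dz": 0,"yaw": 0},
    {"dx": 0,"dy": 0,"dz": 0,"yaw": 0}
  ],
  "gripper": 0.0
}}

```text
t: 13.4
eef_pos: [601.0, 145.6, 81.8]
tcp_rot: [3.142, 0.0, 1.476]
ft_force: [0.5, 0.6, -0.8]
opening: 0.522
grip_force: 29.9
```

Call:
{"name": "arm_command", "arguments": {
  "deltas": [
    {"dx": -0.0004,"dy": -0.005,"dz": 0,"yaw": 0},
    {"dx": -0.0008,"dy": -0.01,"dz": 0,"yaw": 0},
    {"dx": -0.0008,"dy": -0.01,"dz": 0,"yaw": 0},
    {"dx": -0.0009,"dy": -0.01,"dz": 0,"yaw": 0},
    {"dx": -0.0008,"dy": -0.01,"dz": 0,"yaw": 0},
    {"dx": -0.0008,"dy": -0.01,"dz": 0,"yaw": 0},
    {"dx": -0.0009,"dy": -0.01,"dz": 0,"yaw": 0},
    {"dx": -0.0008,"dy": -0.01,"dz": 0,"yaw": 0},
    {"dx": -0.0008,"dy": -0.01,"dz": 0,"yaw": 0},
    {"dx": -0.0009,"dy": -0.01,"dz": 0,"yaw": 0},
    {"dx": -0.0004,"dy": -0.005,"dz": 0,"yaw": 0},
    {"dx": 0,"dy": 0,"dz": 0,"yaw": 0}
  ]
}}

```text
t: 14.6
eef_pos: [592.7, 44.9, 81.9]
tcp_rot: [3.142, 0.0, 1.475]
ft_force: [-0.3, -0.9, -0.9]
opening: 0.524
grip_force: 29.9
```

```bash
cat > e.py <<'E'
from m2 import *
s=state();print(s["eef_pos"],s["tcp_rot"],s["t"],s["opening"],s["ft_force"])
for n in("scene","top"):
    c=grab(n);save(c,n+"_e%d.png"%(s["t"]*10)); P=pts(c); ok=c["range_z"]>0; x,y,z=P[...,0],P[...,1],P[...,2]
    m=ok&(abs(x-580)<60)&(y<60)&(y>-320)&(abs(z-80)<8)
    r=rect(c,m,80,n+" rail",3)
    mm=m.astype(np.uint8); mm&=cv2.morphologyEx(mm,cv2.MORPH_OPEN,np.ones((3,3)))
    q=P[mm>0]; A=np.c_[q,np.ones(len(q))]; k=np.linalg.lstsq(A[:,[0,1,3]],q[:,2],rcond=None)[0]; print("slopes",k[:2].round(4),"z",q[:,2].mean().round(1))
    v,u=np.nonzero(mm); w=cast(c,np.stack([u,v],-1),80)[:,:2]; R=np.array([[.9966,-.083],[.083,.9966]]); yr=(w-[582.6,12.9])@R.T
    H=cv2.cvtColor(c["color"],cv2.COLOR_RGB2HSV).astype(int); red=((H[...,0]<8)|(H[...,0]>172))&(H[...,1]>150)&(H[...,2]>70)&(abs(x-640)<60)&(abs(y+290)<60)&(z>60)
    v,u=np.nonzero(red&(z>74)); b=(cast(c,np.stack([u,v],-1),80)[:,:2]-[582.6,12.9])@R.T
    core=yr[abs(yr[:,0]-np.median(yr[:,0]))<18]
    print("rail end riser y",np.percentile(core[:,1],[0,.5,1]).round(1),"x",np.median(core[:,0]).round(1),"blade y",np.percentile(b[:,1],[5,50,95]).round(1),"x min",b[:,0].min().round(1))
E
python3 e.py
```

```text
[592.67088886  44.89762491  81.87062142] [3.14151354e+00 9.85721708e-05 1.47523973e+00] 14.6 0.523613005539955 [-0.278982   -0.89485986 -0.9190579 ]
scene rail 674 [ 578.3 -112. ] [118.5  51.3] 84.17 mean [ 583.  -116.4]
slopes [-0.0151  0.0042] z 79.8
rail end riser y [-184.1 -183.3 -182.4] x 11.0 blade y [-306.8 -302.  -297.2] x min 54.2
top rail 1151 [ 576.5 -102.5] [128.3  50.9] 84.01 mean [ 576.7 -103.2]
slopes [0.     0.0072] z 80.8
rail end riser y [-179.9 -178.9 -178.4] x 4.4 blade y [-302.2 -299.7 -297. ] x min 54.0
```

Call:
{"name": "arm_command", "arguments": {
  "deltas": [
    {"dx": -0.0004,"dy": -0.005,"dz": 0,"yaw": 0},
    {"dx": -0.0008,"dy": -0.01,"dz": 0,"yaw": 0},
    {"dx": -0.0008,"dy": -0.01,"dz": 0,"yaw": 0},
    {"dx": -0.0009,"dy": -0.01,"dz": 0,"yaw": 0},
    {"dx": -0.0008,"dy": -0.01,"dz": 0,"yaw": 0},
    {"dx": -0.0008,"dy": -0.01,"dz": 0,"yaw": 0},
    {"dx": -0.0009,"dy": -0.01,"dz": 0,"yaw": 0},
    {"dx": -0.0008,"dy": -0.01,"dz": 0,"yaw": 0},
    {"dx": -0.0008,"dy": -0.01,"dz": 0,"yaw": 0},
    {"dx": -0.0009,"dy": -0.01,"dz": 0,"yaw": 0},
    {"dx": -0.0008,"dy": -0.01,"dz": 0,"yaw": 0},
    {"dx": -0.0004,"dy": -0.005,"dz": 0,"yaw": 0},
    {"dx": 0,"dy": 0,"dz": 0,"yaw": 0},
    {"dx": 0,"dy": 0,"dz": 0,"yaw": 0}
  ]
}}

```text
t: 16.1
eef_pos: [583.6, -64.5, 81.9]
tcp_rot: [3.141, 0.0, 1.476]
ft_force: [0.1, -1.3, 0.1]
opening: 0.527
grip_force: 29.9
```

```bash
python3 e.py; python3 -c "
import cv2,glob
f=sorted(glob.glob('pics/top_e*.png'))[-1];a=cv2.imread(f)
g=sorted(glob.glob('pics/scene_e*.png'))[-1];b=cv2.imread(g)
import numpy as np
cv2.imwrite('pics/f1.png',np.hstack([cv2.resize(a[160:260,340:440],(400,400),interpolation=cv2.INTER_CUBIC),cv2.resize(b[100:200,150:250],(400,400),interpolation=cv2.INTER_CUBIC)]))"
```

```text
[583.56455801 -64.49233772  81.86883393] [3.14140963e+00 1.58763633e-04 1.47582658e+00] 16.1 0.526535434050921 [ 0.1447262  -1.33073972  0.10634061]
scene rail 415 [ 575.2 -231.8] [99.6 38.1] 82.21 mean [ 576.  -231.9]
slopes [-0.0254  0.0008] z 79.7
rail end riser y [-294.2 -293.4 -292.5] x 10.8 blade y [-306.8 -302.3 -297.5] x min 54.2
top rail 726 [ 565.  -235.9] [80.1 50.6] 84.04 mean [ 565.  -236.4]
slopes [-0.0016  0.0069] z 80.4
rail end riser y [-289.8 -288.6 -288.3] x 3.8 blade y [-302.2 -299.7 -297. ] x min 53.8
```

View pics/f1.png

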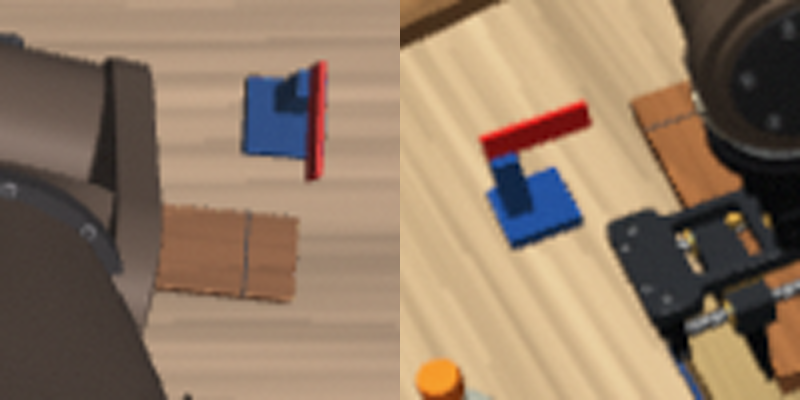

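The crops show the rail level and clear of the gauge. Its end is at x≈297 and the blade's top is at ≈318 in the left crop, so about 10.5 mm remains, which agrees between both cameras and the initial measurement. I'll make the final move.

Call:
{"name": "arm_command", "arguments": {
  "deltas": [
    {"dx": -0.0003,"dy": -0.0035,"dz": 0,"yaw": 0},
    {"dx": -0.0003,"dy": -0.004,"dz": 0,"yaw": 0},
    {"dx": -0.0003,"dy": -0.003,"dz": 0,"yaw": 0},
    {"dx": 0,"dy": 0,"dz": 0,"yaw": 0},
    {"dx": 0,"dy": 0,"dz": 0,"yaw": 0},
    {"dx": 0,"dy": 0,"dz": 0,"yaw": 0},
    {"dx": 0,"dy": 0,"dz": 0,"yaw": 0},
    {"dx": 0,"dy": 0,"dz": 0,"yaw": 0}
  ]
}}

```text
t: 17.0
eef_pos: [582.7, -74.8, 81.9]
tcp_rot: [3.141, 0.0, 1.476]
ft_force: [-0.4, -1.1, 0.1]
opening: 0.522
grip_force: 29.9
```

```bash
python3 e.py; python3 -c "
import cv2,glob
import numpy as np
f=sorted(glob.glob('pics/top_e*.png'))[-1];a=cv2.imread(f)
g=sorted(glob.glob('pics/scene_e*.png'))[-1];b=cv2.imread(g)
cv2.imwrite('pics/f2.png',np.hstack([cv2.resize(a[175:245,370:440],(400,400),interpolation=cv2.INTER_CUBIC),cv2.resize(b[100:170,160:230],(400,400),interpolation=cv2.INTER_CUBIC)]))"
```

```text
[582.66238318 -74.84121253  81.86270756] [3.14149311e+00 3.33297268e-05 1.47606537e+00] 17.0 0.5219343400632948 [-0.42273233 -1.10726172  0.05306705]
scene rail 398 [586.  -74.1] [55.2 62.3] 87.11 mean [582.9 -71.7]
slopes [-0.0198  0.0005] z 79.6
rail end riser y [-304.3 -303.6 -302.7] x 10.9 blade y [-306.9 -302.5 -297.4] x min 54.2
top rail 682 [ 563.8 -248.5] [76.2 50.8] 84.0 mean [ 563.7 -249. ]
slopes [0.0055 0.0108] z 80.3
rail end riser y [-300.  -299.8 -299.6] x 3.7 blade y [-302.2 -299.4 -296.5] x min 53.8
```

View pics/f2.png

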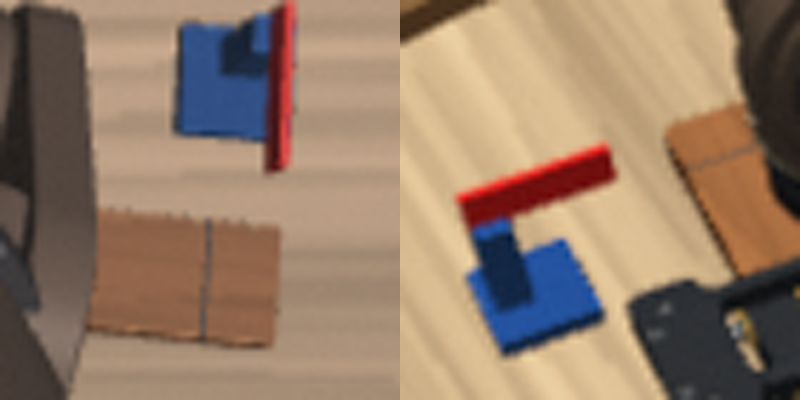

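In the left crop the rail's end (≈279) is level with the blade's mid-thickness extended (≈282). In the right crop the blade's top line runs into the rail's end corner (668,127). Both put it within about 2 mm, so I'm handing in.

```bash
python3 -c "
from cell import job_done;print(job_done())"
```

```text
the job is handed in; nothing more can be done
None
```

The job is handed in, but no verdict came back: the stop panel stands fully down and released in the rack's near slot (x = -50 mm), and the rail's end measures within about 2 mm of the red blade, with its tail still gripped at 30 N.

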